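# Hook the wet-panel tray out from under the bottle shelf

### The arm

A 7-joint arm with a two-finger parallel gripper is mounted at the origin on the work surface. World frame = base frame: x ahead of the robot, y to its left, z up, the work surface at z = 0. Lengths are in mm, angles in rad, forces in N, time in s.
With the tool pointing down it reaches from about 425 to 875 mm from the base axis. Payload 4.7 kg.
Tool frame: the origin (TCP) lies at the very end of the fingers, on their centre line; the grasp point (between the pads) lies 19 mm behind it (arm.hold_point_z is the distance from the TCP to the grasp point, in mm); z points along the fingers, y is the line along which they close (so a half turn about z gives the same grasp; the last joint's range is limited). The gripper opens to 87 mm and grips with 3 to 60 N. Pads are 19 mm wide; open, the fingers measure 117 mm over their backs; the gripper's body (75 mm by 190 mm) begins 51 mm behind the grasp point.
Start: joints at [-1.153, 0.321, -0.07, 1.45, 0.023, 1.371, -0.057], TCP at [255.424, 597.733, 222.587] pointing down, gripper open.
Joint ranges: [-2.86, 2.86], [-0.3, 2.09], [-1.38, 1.24], [0.06, 2.45], [-1.56, 4.7], [0.09, 2.05], [-2.69, 2.69]. Speed limits (rad/s): [2.57, 2.57, 3.14, 3.14, 3.14, 3.14, 3.14].

### API

Orientations are given as a 3x3 rotation matrix whose columns are the frame's x, y, z axes.
In Python, from cell import arm, eyes gives the robot as it stands. The module is installed in compiled form; this text tells all that it offers.
- The arm moves only by the tool send_rows, never from a script. Its argument "series" is a list of rows, each a list of 6 numbers: the shift along the tool's x, y, z scaled (see below), then the turn, a rotation vector about the tool's x, y, z scaled (see below). A call has 1 to 20 rows; each row is the pose to reach, as a shift and turn from the pose commanded when the call began, along the tool's axes at that moment, turning the shorter way round; what a row does not reach only later rows make up. The controller multiplies each number of a shift by 20 cm and each number of a turn by 2 pi rad. A row lasts 1/12 s, in which the tool goes at most 41.7 mm and 7.16 degrees, less where a joint would pass 70% of its speed; a pose out of reach is approached as far as the arm can. A call with a number of a shift or a turn outside -1 to 1 is refused whole. A call with a gripper value outside its range is refused whole. "jaw" is the closure, from -1 (fully open) to 1 (shut), so that 0 is half open, set as the call begins (left out, the last holds). The fingers move at their own pace and stop on an object; "squeeze" is the grip in N (left out, the last holds). Time passes only in rows, so rows that repeat a pose let the fingers close. It gives the time, the measured TCP pose, the force, the opening and the grip force at its end, in the units of the state.
- arm.sense(): the state, without advancing time (a new reading comes with each control period).
- eyes.camera(name): name is "side" or "top" or "wrist"; returns a dict with "color" (384x512x3 uint8, red, green, blue), "fx", "fy", "cx", "cy" (pixels), "R" (3x3) and "t" (3): a world point X has camera coordinates R X + t. Camera axes: x right, y down, z forward; pixel columns grow to the right and rows downward; lengths in mm; the calibration is good to about 2 mm. A picture is of the moment at which its call begins. There is no depth.
- arm.sign_off(): hands the job in; it is judged then, once.
The state is a dict: "time_s": time; "joints": joint angles; "joint_velocities": joint speeds; "joint_efforts": joint torques, N m; "tool_pos": TCP position; "orientation": TCP orientation; "contact_force": force on the tool from outside, world axes, zero at the start; "ft_torque": the same for the moment, N m; "width": finger opening in mm; "grasp_force": force on a finger pad.
Only numpy, scipy, OpenCV 4.12 (cv2) and the standard library are available. Lean on these libraries where they do the work, as an engineer would, in place of code of your own. Each camera call takes 0.05 s, during which the arm holds its last target. There are 200 camera calls.

### The job

The tray with the wet panel has been pushed right back under the shelf of the drying unit. Take the pull hook from its wooden rest, feel under the shelf for the tray's hidden swivel eye, draw the tray out with the hook, gently, until it comes up against its stop, then unhook and lay the hook back in its rest as it was. Force nothing, keep your hand off the unit and its tray, and leave the bottles and the water tub standing where they are.

Things in the scene. Friction and masses are not known exactly. Their poses are not given: they have to be found in the camera images.
- rack: Fixed low plywood drying unit, 340 deep (x) x 260 wide (y) x 87 mm high. Origin: on the bench below the middle of its shelf's green front edge; +x to its back, -x out of its open front, z up. The shelf spans x = 0 to 340 mm, underside 72 and top 87 mm above the bench. Side walls, 12 mm thick, begin at x = 90 mm, level with the closed tray: the shelf's front 90 mm is a free ledge over the eye.
- tray (a joint): How far the tray is drawn out along the unit's -x, in m: 0 fully home, 0.115 against its stop; starts between 0 and 0.015. Slides stiffly (about 3 N) and stays where left.
- tray_front (a point): Middle of the top edge of the wooden tray front, 60 mm above the bench; moves with the tray; axes as the unit's. The front is 232 mm wide, from 8 to 60 mm above the bench; the hook's leg cannot pass between it and the shelf.
- swivel_pin (a point): Upright pin of the swivel eye, on the tray, 8 mm in front of the middle of the tray front, 23 mm above the bench; axes as the unit's. The steel eye reaches level from it, towards the robot: a 7 mm round shank, then a ring of 7 mm bar, 20 mm bore, 34 mm outside, hole axis vertical, centre 45 mm from the pin, 19.5 to 26.5 mm above the bench. A hook leg drops in from above.
- eye_home (a point): Point on the tray 45 mm straight out (-x) from the pin, 23 mm above the bench, where the ring's centre would be if the eye pointed straight out. It seldom does: it starts anywhere within 0.9 rad to either side, which is not measured and must be felt for (it can swing 1.0 rad each way). The swivel is stiff: a sideways push of about 2 N at the ring turns it, and it stays where left.
- pull_hook: Pull hook, loose, about 100 g. Red handle 130 long (x) x 22 wide (y) x 24 mm high (z); origin at the handle's centre, +x along the rod, z up as it lies in the rest. A 7 mm round rod runs from the handle's front (x = 65 mm) to x = 160 mm, then bends straight down: the leg ends 26 mm below the rod's centre line. Centre of mass about 30 mm ahead of the origin.
- hook_tip (a point): Lower end of the hook's leg: x = 160, y = 0, z = -26 mm from the handle's centre; axes as the hook's.
- rest: Fixed wooden tool rest: board 200 x 70 x 10 mm with two notched posts 12 mm thick; the hook lies in the notches, handle centre 50 mm above this origin. Origin: on the bench below that handle centre; +x the way the hook points. Rear post at x = -50 mm carries the handle: notch 34 mm wide, floor 38, cheeks to 54 mm high.
- front_notch (a point): Middle of the floor of the rest's front notch, at x = 95 mm of the rest, 46.5 mm above the bench; carries the rod. Notch 22 mm wide, cheeks to 60 mm above the bench; axes as the rest's.
- teal_bottle: Green paint bottle standing on the shelf, 48 mm across, 140 mm tall; origin under its centre. Leave standing.
- blue_bottle: Blue paint bottle standing on the shelf, 48 mm across, 120 mm tall; origin under its centre. Leave standing.
- water_tub: Open green plastic tub on the bench, 76 mm across the rim, 90 mm tall; origin under its centre. It stands on the side of the bench where the rest is not. Leave standing.
Things that resemble listed ones, but are neither listed nor needed, are in the scene too. There is more than one size of the pull_hook; the one meant has the size given above.

How it is judged (in metres and radians):
On the way, in this order (a step that is already met when the one before it is completed fails the run):
1. the hook is taken out of its rest (distance between pull_hook and rest above 0.09 m), for 0.1 s.
2. the tray is drawn out to its stop (within 3 mm) by the hook, which is still at the tray (value of joint tray above 0.112 m and horizontal distance between hook_tip and swivel_pin below 0.065 m), for 0.2 s.
At the end, for the whole second after the job is handed in: The tray is within 3 mm of its stop (travel over 112 mm) and the hook lies at rest in both notches of its rest, pointing the same way as at the start with its leg down, handle centre within 6 mm of its lying height, 15 mm sideways and 18 mm lengthwise of its place (value of joint tray above 0.112 m and z of pull_hook in the frame of rest between 0.044 and 0.056 m and x of pull_hook in the frame of rest between -0.018 and 0.018 m and y of pull_hook in the frame of rest between -0.015 and 0.015 m and y of hook_tip in the frame of rest between -0.025 and 0.025 m and z of hook_tip in the frame of rest below 0.034 m and x of hook_tip in the frame of rest above 0.13 m and linear speed of pull_hook below 0.02 m/s); the robot touches nothing.
It fails at once if the hook bears on the drying unit, its tray or the eye with more than 18 N (contact force between pull_hook and rack above 18 N).
It fails at once if the hand or arm touches the drying unit or its tray (more than 1 N) (contact force between any of the fingers, the arm and rack above 1 N).
It fails at once if a bottle or the water tub is shifted more than 20 mm or tipped (distance of any of teal_bottle, blue_bottle, water_tub from where it was at the start of the episode above 0.02 m or angle between any of teal_bottle, blue_bottle, water_tub's own z axis and vertical above 0.3 rad).
It also fails if it takes over 64 s, if anything falls off the work surface, if the arm or the gripper's body presses on something with over 40 N, if the wrist force passes 120 N, or if a joint passes its speed limit or range.

## Working session

There is one attempt and no reset: what is moved stays moved. The work goes in short steps, Python scripts to look and compute and a tool call to move; the robot and the scene stay as the last step left them, time stands still between calls to the robot, and variables do not carry over. Pictures are saved under pics/ and viewed, at most 10 in all, crops included, and the job is handed in when it is done.

Besides the shell and the picture viewer there is one more tool, called as name([rows], argument=value, ...), one row to a line, values as JSON. send_rows: Moves the arm, as the interface text tells. Its arguments: {"type":"object","properties":{"series":{"type":"array","items":{"type":"array","items":{"type":"number"}}},"jaw":{"type":"number"},"squeeze":{"type":"number"}},"required":["series"]}

```bash
mkdir -p pics; cat > h.py <<'E'
import numpy as np, cv2
from cell import arm, eyes
def shot(n,f):
    c=eyes.camera(n); cv2.imwrite('pics/'+f,c['color'][:,:,::-1]); np.savez('pics/'+f[:-4]+'.npz',**{k:np.array(v) for k,v in c.items()}); return c
def load(f): return np.load('pics/'+f+'.npz')
def ray(c,u,v,z):
    R,t=c['R'],c['t']; d=R.T@np.array([(u-c['cx'])/c['fx'],(v-c['cy'])/c['fy'],1]); o=-R.T@t
    return o+d*(z-o[2])/d[2]
def proj(c,X):
    p=c['R']@np.array(X,float)+c['t']; return np.array([c['fx']*p[0]/p[2]+c['cx'],c['fy']*p[1]/p[2]+c['cy']])
E
python3 - <<'E'
from h import *
a=shot('top','t0.png');b=shot('side','s0.png')
for c in(a,b): print(c['fx'],(-c['R'].T@c['t']).round(),c['R'].round(2).tolist())
cv2.imwrite('pics/t0b.png',cv2.resize(a['color'][:,:,::-1],(800,600),interpolation=cv2.INTER_CUBIC))
cv2.imwrite('pics/s0b.png',cv2.resize(b['color'][:,:,::-1],(800,600),interpolation=cv2.INTER_CUBIC))
s=arm.sense();print(s)
E
```

```text
379.53192092626995 [ 469.  -25. 1059.] [[0.0, -1.0, -0.0], [-0.99, -0.0, -0.13], [0.13, 0.0, -0.99]]
436.504438218013 [ 169. -819.  739.] [[0.89, -0.46, -0.01], [-0.28, -0.52, -0.81], [0.37, 0.72, -0.59]]
{'time_s': 0.1, 'joints': array([-1.15289818,  0.32175773, -0.07008749,  1.45155598,  0.02259958,
        1.37077676, -0.05692987]), 'joint_velocities': array([ 1.57815304e-03, -1.21059344e-03, -1.72197942e-03, -2.89700460e-03,
       -2.45926874e-04,  7.92623834e-05,  2.11598769e-03]), 'joint_efforts': array([ 2.67871928e-04, -4.92572629e+01, -4.05472554e-01, -3.13397491e+01,
       -6.40022568e-02,  3.94211872e-02,  5.30701482e-05]), 'tool_pos': array([255.24419585, 597.25560373, 221.56364727]), 'orientation': array([[-9.19575547e-01,  3.92912800e-01, -5.87781890e-04],
       [ 3.92913229e-01,  9.19574148e-01, -1.60678620e-03],
       [-9.08178337e-05, -1.70850858e-03, -9.99998536e-01]]), 'contact_force': array([-1.07192327, -0.39031861,  0.03040205]), 'ft_torque': array([ 0.02147055, -0.01403104, -0.01710581]), 'grasp_force': 0.0, 'width': 87.38433058862894}
```

View pics/t0b.png

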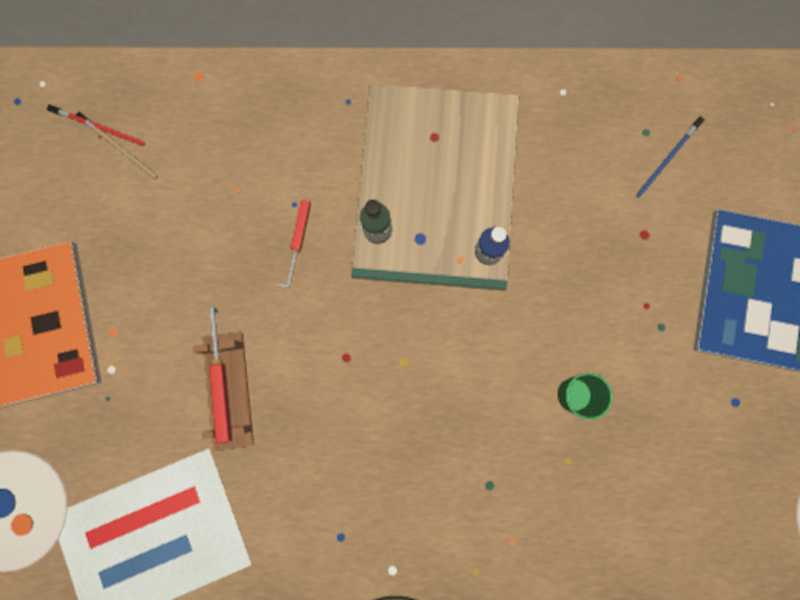

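View pics/s0b.png

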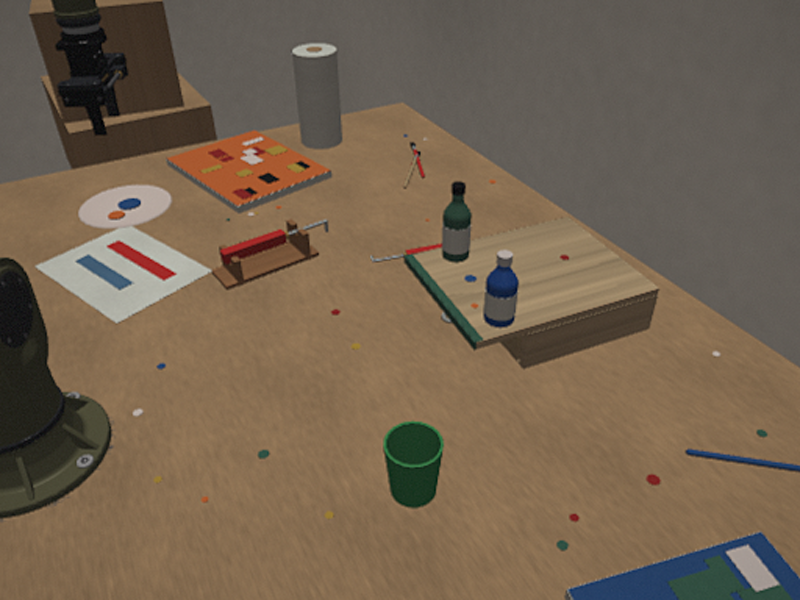

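The top view shows the hook in the rest (handle around 220,400; rod to 213,310), the rack's green edge from (353,275) to (507,286), the bottles at its front corners and the tub at (585,396). A smaller decoy hook lies at (300,240). In the side view a grey ring bit peeks out at about (447,318).

```bash
python3 - <<'E'
from h import *
a=load('t0');b=load('s0')
hsv=cv2.cvtColor(a['color'],cv2.COLOR_RGB2HSV)
m=cv2.inRange(hsv,(0,150,90),(8,255,255))|cv2.inRange(hsv,(172,150,90),(180,255,255))
n,l,st,ce=cv2.connectedComponentsWithStats(m)
for i in range(1,n):
    if st[i,4]>60:
        ys,xs=np.where(l==i); r=cv2.minAreaRect(np.c_[xs,ys].astype(np.float32)); bp=cv2.boxPoints(r)
        print('red',st[i],r,[ray(a,*p,62)[:2].round(1).tolist() for p in bp],ray(a,*r[0],62).round(1))
m=cv2.inRange(hsv,(65,60,20),(100,255,140)); n,l,st,ce=cv2.connectedComponentsWithStats(m)
for i in range(1,n):
    if st[i,4]>100:
        ys,xs=np.where(l==i); r=cv2.minAreaRect(np.c_[xs,ys].astype(np.float32));bp=cv2.boxPoints(r)
        print('grn',st[i],r,[ray(a,*p,87)[:2].round(1).tolist() for p in bp])
s=.64
for nm,u,v,z in [('rodtip',213,309,53),('shelfFL',353,270,87),('shelfFR',507,283,87),('shelfBL',370,86,87),('shelfBR',518,97,87),('teal cap',373,207,227),('blue cap',498,235,207),('tubrim',588,396,90)]:
    print(nm,ray(a,u*s,v*s,z).round(1))
print('side: ring',ray(b,447*s,318*s,23).round(1))
for nm,u,v,z in [('cFL',406,256,87),('cFR',477,343,87),('rodtip',327,224,53)]: print(nm,ray(b,u*s,v*s,z).round(1))
p=b['color'][:,:,::-1]
o=np.hstack([cv2.resize(p[150:235,240:350],(560,432),interpolation=cv2.INTER_CUBIC)])
cv2.imwrite('pics/ring.png',o)
cv2.imwrite('pics/rest.png',cv2.resize(a['color'][190:290,100:180,::-1],(480,600),interpolation=cv2.INTER_CUBIC))
E
```

```text
red [59 78 34 15 87] ((75.17524719238281, 85.35248565673828), (35.466033935546875, 2.5809664726257324), 20.85445785522461) [[915.1, 540.7], [922.1, 538.7], [885.9, 444.8], [878.9, 446.9]] [900.5 492.7  62. ]
red [186 128  12  32 184] ((191.92941284179688, 143.81764221191406), (5.857121467590332, 31.346446990966797), 12.52880859375) [[695.6, 182.1], [780.4, 166.2], [776.9, 150.6], [692.2, 166.7]] [736.  166.4  62. ]
red [ 34 228  20  14 181] ((43.821102142333984, 234.9036865234375), (9.674046516418457, 19.252307891845703), 73.3007583618164) [[495.4, 574.7], [510.0, 527.6], [485.9, 518.5], [471.4, 565.5]] [490.6 546.6  62. ]
red [134 233  14  51 457] ((140.35519409179688, 257.7620849609375), (50.242515563964844, 10.048503875732422), 85.2363510131836) [[495.9, 313.1], [498.2, 287.1], [370.2, 270.6], [368.0, 296.3]] [432.5 291.7  62. ]
red [ 55 312  72  39 740] ((90.62931823730469, 330.8017578125), (9.847982406616211, 75.3698959350586), 66.80140686035156) [[224.7, 499.7], [297.7, 328.9], [275.5, 317.9], [203.0, 488.3]] [250.  409.1  62. ]
grn [461 147  29  43 705] ((473.2519836425781, 16
[... 177 characters left out ...]
74.0407409667969, 178.0033416748047), (98.24429321289062, 4.901594638824463), 4.68589973449707) [[642.6, 73.6], [655.5, 72.8], [635.0, -181.7], [622.2, -180.5]]
grn [368 248  23  20 138] ((381.3999938964844, 259.20001220703125), (12.124641418457031, 25.079734802246094), 48.36646270751953) [[422.2, -290.8], [463.9, -339.7], [441.3, -359.1], [399.8, -310.2]]
rodtip [590.2 312.5  53. ]
shelfFL [652.2  71.   87. ]
shelfFR [ 631. -185.   87.]
shelfBL [977.2  46.6  87. ]
shelfBR [ 957.7 -210.1   87. ]
teal cap [718.5  29.8 227. ]
blue cap [ 682.5 -153.3  207. ]
tubrim [ 446.1 -311.7   90. ]
side: ring [662.3 -46.3  23. ]
cFL [646.3  70.5  87. ]
cFR [ 626.2 -187.8   87. ]
rodtip [588.7 295.8  53. ]
```

View pics/ring.png

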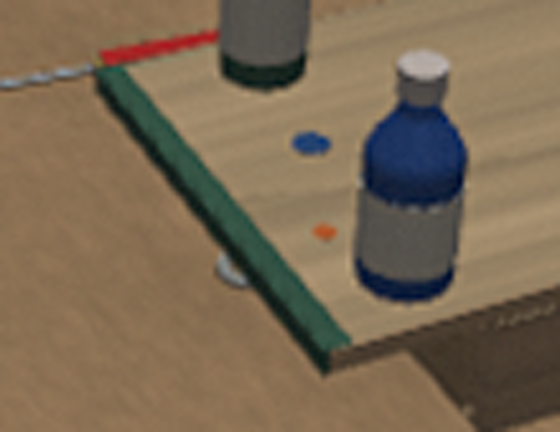

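View pics/rest.png

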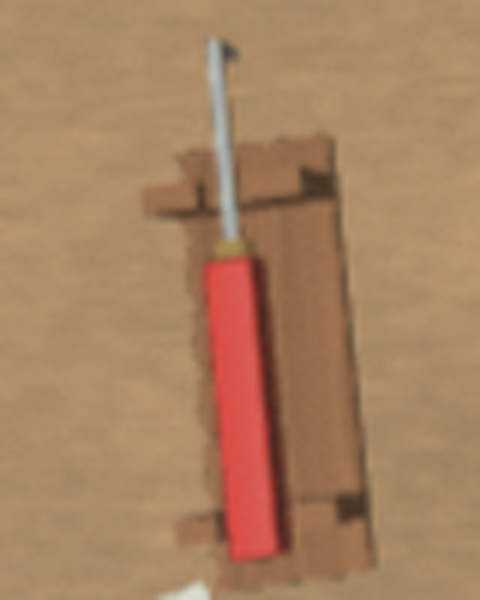

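The crop shows the ring's rim peeking out from under the green edge (left limit about px 283,203), so the eye is slightly to +y of the middle. The rest crop confirms the hook lies straight in both notches, pointing +x with a yaw of about 0.13. I'm moving above the handle while computing the ring estimate.

send_rows([
  [-0.2,-0.12,0.045,0,0,-0.0195],
  [-0.4,-0.23,0.09,0,0,-0.039],
  [-0.6,-0.35,0.135,0,0,-0.0585],
  [-0.8,-0.465,0.18,0,0,-0.0845],
  [-0.8,-0.465,0.18,0,0,-0.0845],
  [-0.8,-0.465,0.18,0,0,-0.0845],
], jaw=0)

```text
time_s: 0.6
tool_pos: [371.2, 442.2, 185.0]
orientation: [[-0.993, -0.118, 0.001], [-0.118, 0.993, -0.005], [-0.0, -0.005, -1.0]]
contact_force: [1.0, -0.5, -0.5]
width: 55.1
grasp_force: 0.0
```

```bash
cat >> h.py <<'E'
from scipy.spatial.transform import Rotation as Ro
def go(pos,yaw,cur=None):
    "shift & turn numbers for TCP target (tool down, tool x = -(cos yaw, sin yaw))"
    s=arm.sense(); R=s['orientation']; p=s['tool_pos'] if cur is None else np.array(cur)
    x=-np.array([np.cos(yaw),np.sin(yaw),0]); z=np.array([0,0,-1.]); T=np.c_[x,np.cross(z,x),z]
    d=R.T@(np.array(pos)-p); w=Ro.from_matrix(R.T@T).as_rotvec()
    print('shift',(d/200).round(4),'turn',(w/2/np.pi).round(4),'mm',d.round(1),'rows',np.ceil(max(np.linalg.norm(d)/41.7,np.degrees(np.linalg.norm(w))/7.16)))
O=np.array([636.,-57,0]); YR=-.079
XR=np.array([np.cos(YR),np.sin(YR),0]); YRv=np.array([-np.sin(YR),np.cos(YR),0])
def rk(x,y,z): return O+x*XR+y*YRv+np.array([0,0,z])
def tork(P): d=np.array(P)-O; return np.array([d@XR,d@YRv,d[2]])
E
python3 - <<'E'
from h import *
b=load('s0'); p=b['color'][195:212,276:296].astype(int)
hsv=cv2.cvtColor(b['color'],cv2.COLOR_RGB2HSV)[195:212,276:296]
for r in range(17): print(195+r,' '.join('%3d'%v for v in hsv[r,:,1]))
print('shelf bottom front edge',[proj(b,rk(0,y,72)).round(1).tolist() for y in(-20,0,20,40)])
from scipy.optimize import fsolve
th=np.linspace(0,6.28,100)
def ext(c):
    q=np.array([proj(b,rk(c[0]+17*np.cos(t)-0,c[1]+17*np.sin(t),23)) for t in th]); return q
for d in (0,8,15):
    for t in (-.9,-.6,-.3,0,.3,.6,.9):
        q=ext((82-d-45*np.cos(t),45*np.sin(t))); print(d,t,'left',q[q[:,0].argmin()].round(1),'low',q[q[:,1].argmax()].round(1))
go((477,299,150),.128)
E
```

```text
195 104 104 103 104  98  56 119  60 100  93  95  88  94 102  94  73  87  87  88  84
196 103 103 104 104 103  82  64 111  76  98  92  93  96  91 118  52  74  85  86  87
197 104 105 103 102 100 100  79  71 119  88 101  90  98  95  98 113  51  78  87  84
198 102 102 100 106 104 105 102  81  55 100  78  88  87  94  96 101 119  49  80  88
199 105 103 103 100 102 103 111  72  42 114  82  96  99  92  94  93  98 118  58  84
200 103 102 104 101 102 106  99  33  16  45  99  70  92  98  93  96  96 104 126  70
201 103 104 103 105 103 109  69   9  10  28  68 111 110  92  93  91  95 100 113  89
202 102 102 100 103 106 109  61  10   7  50  94  60  70  94  96  86  96  92 103 116
203 102 102 101 102 102 106  83   7  11  24  52  47 116 102  74  90  94  92  93 102
204 103 103 102 103 104 109 102  39   5  10  19   7  26  94 109  74  86  94  87  93
205 103 102 103 103 102 103 108 106  63  17  12  12  22  80  96  80  87  96  90  95
206 104 101 104 105 103 106 103 107 105  96  80  56  53  51  58 100  64  92  92  94
207 104 101 103 102 102 104 104 104 103 103 109 102 101  99  90  51  88 101  87  97
208 105 
[... 727 characters left out ...]
eft [294.9 211.7] low [302.1 216.2]
8 -0.6 left [290.  210.4] low [297.2 214.9]
8 -0.3 left [285.9 208.3] low [293.  212.7]
8 0 left [283.  205.7] low [289.9 209.9]
8 0.3 left [281.5 202.6] low [288.3 206.8]
8 0.6 left [281.5 199.6] low [288.2 203.7]
8 0.9 left [282.9 196.7] low [289.6 200.8]
15 -0.9 left [292.5 212.4] low [299.7 216.9]
15 -0.6 left [287.6 211.1] low [294.7 215.6]
15 -0.3 left [283.5 209. ] low [290.5 213.4]
15 0 left [280.6 206.3] low [287.5 210.6]
15 0.3 left [279.1 203.3] low [285.9 207.5]
15 0.6 left [279.1 200.2] low [285.9 204.4]
15 0.9 left [280.6 197.3] low [287.3 201.4]
shift [-0.4407 -0.7725  0.1793] turn [-0.0009  0.     -0.0015] mm [ -88.1 -154.5   35.9] rows 5.0
```

send_rows([
  [-0.1,-0.16,0.04,0,0,-0.0015],
  [-0.2,-0.34,0.08,0,0,-0.0015],
  [-0.3,-0.5,0.12,0,0,-0.0015],
  [-0.4,-0.68,0.16,0,0,-0.0015],
  [-0.44,-0.772,0.18,0,0,-0.0015],
  [-0.44,-0.772,0.18,0,0,-0.0015],
])

```text
time_s: 1.1
tool_pos: [475.9, 300.8, 149.1]
orientation: [[-0.992, -0.127, -0.0], [-0.127, 0.992, -0.004], [0.001, -0.004, -1.0]]
contact_force: [-0.9, -0.2, 0.1]
width: 43.7
grasp_force: 0.0
```

```bash
python3 - <<'E'
from h import *
c=shot('wrist','w1.png'); s=arm.sense(); print(s['tool_pos'],s['orientation'].round(3).tolist())
print('cam',(-c['R'].T@c['t']).round(1),c['R'].round(3).tolist(),c['fx'])
cv2.imwrite('pics/w1b.png',cv2.resize(c['color'][:,:,::-1],(640,480)))
hsv=cv2.cvtColor(c['color'],cv2.COLOR_RGB2HSV)
m=cv2.inRange(hsv,(0,150,90),(8,255,255))|cv2.inRange(hsv,(172,150,90),(180,255,255))
n,l,st,ce=cv2.connectedComponentsWithStats(m)
for i in range(1,n):
    if st[i,4]>300:
        ys,xs=np.where(l==i); r=cv2.minAreaRect(np.c_[xs,ys].astype(np.float32)); bp=cv2.boxPoints(r)
        print('red',st[i],[ray(c,*p,62)[:2].round(1).tolist() for p in bp],ray(c,*r[0],62).round(1))
E
```

```text
[474.06094199 304.3859291  149.70114723] [[-0.991, -0.13, -0.001], [-0.13, 0.991, -0.002], [0.001, -0.001, -1.0]]
cam [405.2 292.6 311.6] [[-0.126, 0.992, -0.004], [0.958, 0.123, 0.257], [0.256, 0.029, -0.966]] 294.1951475866188
red [ 245   60   29  155 4137] [[369.5, 276.2], [366.8, 298.0], [494.1, 315.8], [497.3, 290.8]] [427.7 294.7  62. ]
```

View pics/w1b.png

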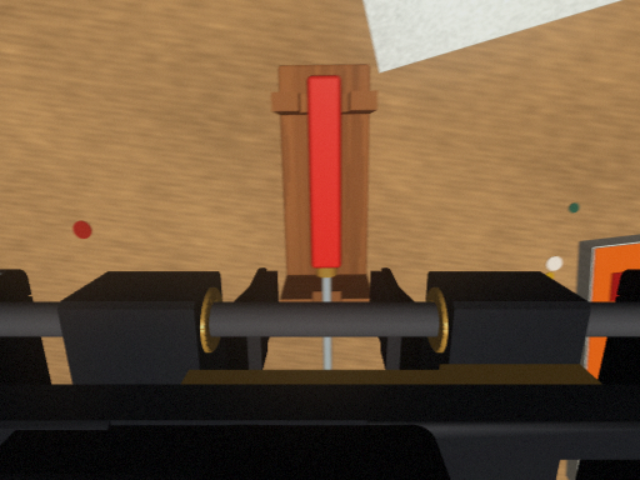

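The wrist view shows the handle centred between the fingers, at centre (432,295) and yaw 0.127, matching the top view. I'm descending and gripping.

```bash
python3 -c "
from h import *
go((476.6,300.2,31),.127)"
```

```text
shift [-0.0105 -0.0215  0.5935] turn [-0.0002 -0.0002  0.0006] mm [ -2.1  -4.3 118.7] rows 3.0
```

send_rows([
  [-0.01,-0.02,0.15,0,0,0],
  [-0.01,-0.02,0.3,0,0,0],
  [-0.01,-0.02,0.42,0,0,0],
  [-0.01,-0.02,0.42,0,0,0],
  [-0.01,-0.02,0.42,0,0,0],
])

```text
time_s: 1.57
tool_pos: [473.6, 304.8, 65.8]
orientation: [[-0.99, -0.138, -0.003], [-0.138, 0.99, -0.001], [0.003, -0.001, -1.0]]
contact_force: [0.0, 0.6, 1.0]
width: 43.7
grasp_force: 0.0
```

```bash
python3 -c "
from h import *
print(arm.sense()['tool_pos']);go((476.6,300.2,31),.127)"
```

```text
[473.60651377 304.82799148  65.7655958 ]
shift [-0.0121 -0.0249  0.1738] turn [-0.0001 -0.0004  0.0019] mm [-2.4 -5.  34.8] rows 1.0
```

send_rows([
  [0,0,0,0,0,0],
  [0,0,0,0,0,0],
  [0,0,0,0,0,0],
  [0,0,0,0,0,0],
  [0,0,0,0,0,0],
])

```text
time_s: 1.98
tool_pos: [475.9, 304.1, 67.6]
orientation: [[-0.991, -0.136, 0.001], [-0.136, 0.991, 0.001], [-0.001, 0.001, -1.0]]
contact_force: [-0.3, 0.2, -0.4]
width: 43.4
grasp_force: 0.0
```

```bash
python3 -c "
from h import *
print(arm.sense()['tool_pos']);go((476.6,300.2,31),.127)"
```

```text
[475.89570342 304.05952601  67.55887398]
shift [-0.0006 -0.0198  0.1828] turn [0.0001 0.0002 0.0015] mm [-0.1 -4.  36.6] rows 1.0
```

send_rows([
  [0,-0.02,0.09,0,0,0.0015],
  [0,-0.02,0.183,0,0,0.0015],
  [0,-0.02,0.183,0,0,0.0015],
  [0,-0.02,0.183,0,0,0.0015],
  [0,-0.02,0.183,0,0,0.0015],
  [0,-0.02,0.183,0,0,0.0015],
])

```text
time_s: 2.48
tool_pos: [476.8, 300.4, 31.3]
orientation: [[-0.992, -0.127, 0.002], [-0.127, 0.992, 0.001], [-0.002, 0.001, -1.0]]
contact_force: [0.3, -0.2, -1.1]
width: 43.4
grasp_force: 0.0
```

Well placed. Grip.

send_rows([
  [0,0,0,0,0,0],
  [0,0,0,0,0,0],
  [0,0,0,0,0,0],
  [0,0,0,0,0,0],
  [0,0,0,0,0,0],
  [0,0,0,0,0,0],
  [0,0,0,0,0,0],
  [0,0,0,0,0,0],
], jaw=1, squeeze=30)

```text
time_s: 3.15
tool_pos: [476.1, 299.9, 30.2]
orientation: [[-0.992, -0.127, 0.0], [-0.127, 0.992, 0.0], [-0.0, 0.0, -1.0]]
contact_force: [-0.8, 0.0, 2.3]
width: 21.9
grasp_force: 30.0
```

send_rows([
  [0,0,-0.05,0,0,0],
  [0,0,-0.12,0,0,0],
  [0,0,-0.24,0,0,0],
  [0,0,-0.35,0,0,0],
  [0,0,-0.35,0,0,0],
  [0,0,-0.35,0,0,0],
  [0,0,-0.35,0,0,0],
])

```text
time_s: 3.73
tool_pos: [475.4, 299.3, 99.4]
orientation: [[-0.992, -0.127, -0.001], [-0.127, 0.992, -0.001], [0.001, -0.001, -1.0]]
contact_force: [0.0, -0.2, -2.2]
width: 21.7
grasp_force: 30.0
```

```bash
python3 -c "
from h import *
print(arm.sense());go((498,-54,100),.127)"
```

```text
{'time_s': 3.7333, 'joints': array([-0.68409546,  0.22836871,  0.08469904,  1.82410652, -0.02155725,
        1.09119067,  1.10628518]), 'joint_velocities': array([-6.73645569e-05,  1.77424880e-02, -7.32483061e-04,  1.64480622e-02,
       -1.32699512e-04, -2.72608285e-03, -1.61040041e-03]), 'joint_efforts': array([ 2.21271242e-02, -4.26273930e+01,  8.80368389e-01, -2.97007138e+01,
        7.02459758e-03,  5.03115461e-02, -6.02562359e-04]), 'tool_pos': array([475.3786777 , 299.25444129,  99.37027966]), 'orientation': array([[-9.91932764e-01, -1.26761449e-01, -9.62762506e-04],
       [-1.26760813e-01,  9.91933069e-01, -6.95328699e-04],
       [ 1.04313684e-03, -5.67678761e-04, -9.99999295e-01]]), 'contact_force': array([ 0.03833599, -0.15082024, -2.18143049]), 'ft_torque': array([ 0.02543598, -0.02325527, -0.03127856]), 'grasp_force': 29.994682436808944, 'width': 21.74807095710054}
shift [ 0.1117 -1.7664 -0.002 ] turn [-0.0001 -0.0002  0.    ] mm [  22.3 -353.3   -0.4] rows 9.0
```

send_rows([
  [0.01,-0.15,0,0,0,0],
  [0.02,-0.3,0,0,0,0],
  [0.03,-0.45,0,0,0,0],
  [0.04,-0.6,0,0,0,0],
  [0.05,-0.75,0,0,0,0],
  [0.06,-0.9,0,0,0,0],
])

```text
time_s: 4.23
tool_pos: [485.5, 117.8, 98.4]
orientation: [[-0.992, -0.127, -0.003], [-0.127, 0.992, -0.001], [0.003, -0.001, -1.0]]
contact_force: [0.1, 0.3, -1.5]
width: 21.6
grasp_force: 30.0
```

send_rows([
  [0.01,-0.15,0,0,0,0],
  [0.02,-0.3,0,0,0,0],
  [0.03,-0.45,0,0,0,0],
  [0.04,-0.6,0,0,0,0],
  [0.05,-0.75,0,0,0,0],
  [0.052,-0.866,0,0,0,0],
  [0.052,-0.866,0,0,0,0],
  [0.052,-0.866,0,0,0,0],
  [0.052,-0.866,0,0,0,0],
  [0.052,-0.866,0,0,0,0],
])

```text
time_s: 5.07
tool_pos: [498.0, -52.1, 99.2]
orientation: [[-0.992, -0.129, -0.002], [-0.129, 0.992, 0.0], [0.001, 0.001, -1.0]]
contact_force: [-0.5, -0.8, -1.6]
width: 21.6
grasp_force: 30.0
```

```bash
python3 - <<'E'
from h import *
s=arm.sense();print(s['tool_pos'],s['joints'].round(2),s['contact_force'])
a=shot('top','t1.png');b=shot('side','s1.png')
im=a['color'][90:290,190:330,::-1]; i2=b['color'][120:270,170:350,::-1]
cv2.imwrite('pics/c1.png',np.hstack([cv2.resize(im,(392,560),interpolation=3)[:480], cv2.resize(i2,(400,480)[0:1]+(480,))]))
t=s['tool_pos']; R=s['orientation']
tip=t+R@np.array([-115,0,6.2]); bend=t+R@np.array([-115,0,-19.8])
print('tip',tip,tork(tip)); 
for c in(a,b): print('tip px',proj(c,tip),'bend px',proj(c,bend))
E
```

```text
[497.97086021 -52.05798437  99.2000963 ] [-0.29  0.11  0.36  1.98 -0.04  1.07  1.79] [-0.46921053 -0.84082704 -1.58955215]
tip [612.00330971 -37.24273806  92.83229145] [-25.48104824  17.8018742   92.83229145]
tip px [267.54700515 187.86721328] bend px [267.68985113 186.33465694]
tip px [268.07605257 185.71463467] bend px [268.1751259 177.2651373]
```

View pics/c1.png

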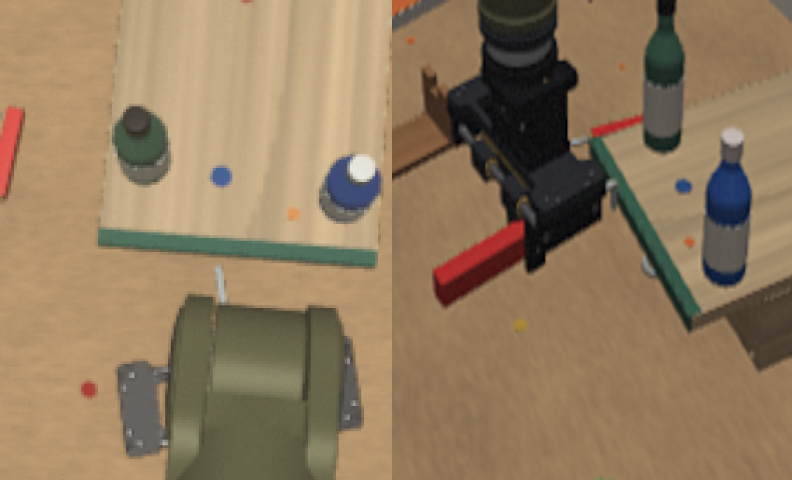

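The top crop has the rod tip ahead of the gripper, as predicted. In the side crop the leg is clear of the shelf edge and the ring peeks out lower down. I'm lowering in front of the ledge.

send_rows([
  [0,-0.01,0.1,0,0,0],
  [0,-0.01,0.2,0,0,0],
  [0,-0.01,0.3,0,0,0],
  [0,-0.01,0.3,0,0,0],
  [0,-0.01,0.3,0,0,0],
  [0,-0.01,0.3,0,0,0],
  [0,-0.01,0.3,0,0,0],
])

```text
time_s: 5.75
tool_pos: [500.0, -55.2, 41.4]
orientation: [[-0.992, -0.127, 0.003], [-0.127, 0.992, 0.0], [-0.003, -0.0, -1.0]]
contact_force: [-0.7, 0.3, -0.4]
width: 21.6
grasp_force: 30.0
```

```bash
python3 - <<'E'
from h import *
b=shot('side','s2.png'); s=arm.sense()
t=s['tool_pos']; R=s['orientation']; print(t,s['contact_force'])
for x,z in ((-115,6.2),(-115,-19.8)): p=t+R@np.array([x,0,z]); print(p.round(1),tork(p).round(1),proj(b,p).round(1))
hsv=cv2.cvtColor(b['color'],cv2.COLOR_RGB2HSV)[188:220,250:280]
for r in range(32): print(188+r,' '.join('%3d'%v for v in hsv[r,:,1]))
E
```

```text
[500.0017919  -55.32238662  41.37963898] [ 0.08756151 -0.18996425 -0.58008032]
[614.1 -40.7  35.5] [-23.1  14.5  35.5] [269.2 204. ]
[614.  -40.7  61.5] [-23.2  14.5  61.5] [269.3 196.1]
188  64  38 106 103 102 104 102 106 104 101 102 105 104 101 102 101 103 103 102 101 104 101 103 103 100  79  56 102  94  96
189  31  74  85  98 104 104 101 101 105 102 101 103 105 105 104 100 101 103 103 103 103 101 103 104 104  99  79 110  78  89
190  27  40  68  51  99 105 105 105 104 104 101 104 105 103 101 104 101 102 102 101 102 102 106 101 104 105  97  50 113  83
191  28  27  40  68  64 102 105 103 103  94  88 102 102 105 105 104 104 104 102 102 102 103 105 102 102 104 103  87  54 117
192  11  23  11  22  51  81   5  28  36  77  79 117  81  99 106 102 105 104 104 104 103 102 101 105 102 103 105 101  78  60
193  24  16  23  28  22  35  42  34  29  34  36  44  81  45  97 107 104 105 105 105 107 108 105 106 103 103 106 104 100  80
194  21  17   6  23  22  27  23  28  18  30  18  16  38  74  53 100 107 110 111  99  72  84 100 106 105 103 103 105 102  98
195  27  33  17  28  21  17  21  17  27  31  
[... 2354 characters left out ...]
 104 101 100 102  98 104 101 103 103 101 102 105 102 104 103 101 100 100 102 103
215  30  83 101 102 104 107 103 103 103 103 102 101 104 102 102 103 102 102 102 104 102 102 103 104 103 101 105 103 102 103
216  97 101 104 105 104 102 101 104 104 102 102 104 104 104 103 102 104 105 103 103 102 103 102 105 101 101 100 106 102 102
217 103 105 104 103 104 104 104 104 104 106 102 101 101 103 101 100 101 102 104 104  99 103 103 103 104 105 104 100 100 102
218 102 103 106 106 101 101 104 101 102 105 102 101 102 100 103 103 101 103 101 103 103 102 102 103 102 105 105 103 105 102
219 101 104 101 103 101 101 104 104 102 104 103 102 100 102 104 104 100 102 104 101 102 101 107 101 101 102 105 104 104 103
```

```bash
python3 -c "
from h import *
go((554.5,-59.1,40),.127)"
```

```text
shift [-0.2679 -0.0534  0.0076] turn [-0.      0.0004  0.0001] mm [-53.6 -10.7   1.5] rows 2.0
```

send_rows([
  [-0.05,-0.01,0.003,0,0,0],
  [-0.1,-0.02,0.006,0,0,0],
  [-0.15,-0.03,0.007,0,0,0],
  [-0.2,-0.04,0.007,0,0,0],
  [-0.24,-0.048,0.007,0,0,0],
  [-0.268,-0.053,0.007,0,0,0],
  [-0.268,-0.053,0.007,0,0,0],
  [-0.268,-0.053,0.007,0,0,0],
  [-0.268,-0.053,0.007,0,0,0],
  [-0.268,-0.053,0.007,0,0,0],
])

```text
time_s: 6.63
tool_pos: [552.7, -59.2, 38.4]
orientation: [[-0.992, -0.127, -0.001], [-0.127, 0.992, 0.0], [0.001, 0.0, -1.0]]
contact_force: [-0.1, -1.0, -0.1]
width: 21.6
grasp_force: 30.0
```

```bash
cat >> h.py <<'E'
def tip(pr=1):
    s=arm.sense(); p=s['tool_pos']+s['orientation']@np.array([-115,0,6.2])
    print('tcp',s['tool_pos'].round(1),'tip rack',tork(p).round(1),'F',s['contact_force'].round(2),'M',s['ft_torque'].round(3)); return s
E
python3 -c "
from h import *
tip();go((554.5,-59.1,40),.127)"
```

```text
tcp [552.7 -59.2  38.4] tip rack [29.7 14.8 32.2] F [-0.12 -1.01 -0.1 ] M [ 0.082 -0.013 -0.011]
shift [-0.0088 -0.0007 -0.0079] turn [ 0.     -0.0001  0.    ] mm [-1.8 -0.1 -1.6] rows 1.0
```

send_rows([
  [-0.006,0,0,0,0,0],
  [-0.006,0,0,0,0,0],
  [-0.006,0,0.01,0,0,0],
  [-0.006,0,0.02,0,0,0],
  [-0.006,0,0.03,0,0,0],
  [-0.006,0,0.04,0,0,0],
  [-0.006,0,0.04,0,0,0],
  [-0.006,0,0.04,0,0,0],
])

```text
time_s: 7.3
tool_pos: [554.3, -59.0, 30.3]
orientation: [[-0.992, -0.127, -0.0], [-0.127, 0.992, -0.0], [0.0, 0.0, -1.0]]
contact_force: [-0.0, -0.1, -0.6]
width: 21.6
grasp_force: 30.0
```

```bash
python3 -c "
from h import *
tip()"
```

```text
tcp [554.3 -59.   30.3] tip rack [31.3 15.  24.1] F [-0.03 -0.12 -0.56] M [ 0.035 -0.038  0.015]
```

send_rows([
  [0,0,0.01,0,0,0],
  [0,0,0.02,0,0,0],
  [0,0,0.03,0,0,0],
  [0,0,0.045,0,0,0],
  [0,0,0.045,0,0,0],
  [0,0,0.045,0,0,0],
])

```text
time_s: 7.8
tool_pos: [554.2, -59.0, 21.2]
orientation: [[-0.992, -0.127, -0.001], [-0.127, 0.992, 0.0], [0.001, 0.0, -1.0]]
contact_force: [0.5, -0.9, -1.7]
width: 21.9
grasp_force: 30.0
```

```bash
python3 -c "
from h import *
tip()"
```

```text
tcp [554.2 -59.   21.2] tip rack [31.2 15.1 15. ] F [ 0.54 -0.93 -1.68] M [ 0.095  0.044 -0.084]
```

send_rows([
  [0.01,0.002,0,0,0,0],
  [0.02,0.004,0,0,0,0],
  [0.03,0.006,0,0,0,0],
  [0.04,0.008,0,0,0,0],
  [0.05,0.0105,0,0,0,0],
  [0.06,0.0125,0,0,0,0],
])

```text
time_s: 8.3
tool_pos: [543.2, -58.1, 22.0]
orientation: [[-0.992, -0.127, 0.003], [-0.127, 0.992, -0.0], [-0.003, -0.0, -1.0]]
contact_force: [2.9, -0.3, -2.2]
width: 22.0
grasp_force: 30.0
```

```bash
python3 -c "
from h import *
tip()"
```

```text
tcp [543.2 -58.1  22. ] tip rack [20.2 15.2 16.1] F [ 2.87 -0.31 -2.22] M [-0.026 -0.653 -0.092]
```

Hooked: 3 N of drag. I'll keep pulling gently.

send_rows([
  [0.0147,0.003,0,0,0,0],
  [0.0294,0.006,0,0,0,0],
  [0.044,0.009,0,0,0,0],
  [0.059,0.0123,0,0,0,0],
  [0.0735,0.0154,0,0,0,0],
  [0.088,0.0184,0,0,0,0],
  [0.103,0.0215,0,0,0,0],
  [0.118,0.0246,0,0,0,0],
  [0.132,0.0277,0,0,0,0],
  [0.147,0.0308,0,0,0,0],
  [0.162,0.034,0,0,0,0],
  [0.176,0.037,0,0,0,0],
  [0.191,0.04,0,0,0,0],
])

```text
time_s: 9.38
tool_pos: [503.1, -55.0, 21.6]
orientation: [[-0.992, -0.127, 0.0], [-0.127, 0.992, 0.0], [-0.0, 0.0, -1.0]]
contact_force: [4.1, -0.9, -1.7]
width: 21.5
grasp_force: 30.0
```

```bash
python3 - <<'E'
from h import *
tip()
b=shot('side','s3.png'); cv2.imwrite('pics/s3c.png',cv2.resize(b['color'][140:260,190:350,::-1],(640,480),interpolation=3))
E
```

```text
tcp [503.1 -55.   21.6] tip rack [-20.1  15.1  15.4] F [ 4.08 -0.89 -1.69] M [ 0.076 -0.758 -0.003]
```

View pics/s3c.png

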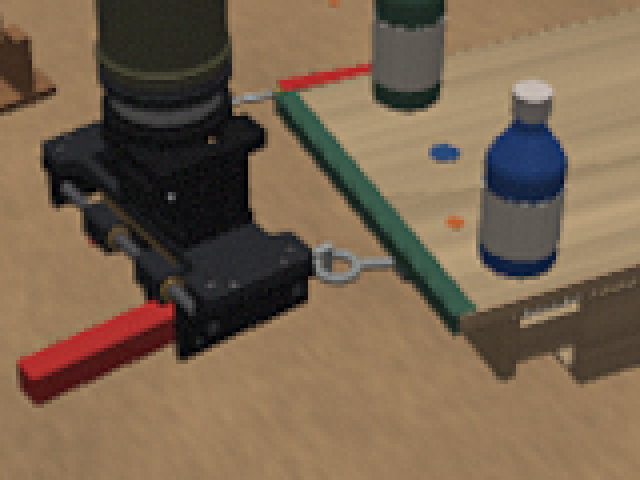

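The side crop shows the leg seated in the eye's ring (335,262), now well out past the green edge. About 60 mm remain.

send_rows([
  [0.0147,0.003,0,0,0,0],
  [0.0294,0.006,0,0,0,0],
  [0.044,0.009,0,0,0,0],
  [0.059,0.0123,0,0,0,0],
  [0.0735,0.0154,0,0,0,0],
  [0.088,0.0184,0,0,0,0],
  [0.103,0.0215,0,0,0,0],
  [0.118,0.0246,0,0,0,0],
  [0.132,0.0277,0,0,0,0],
  [0.147,0.0308,0,0,0,0],
  [0.162,0.034,0,0,0,0],
  [0.176,0.037,0,0,0,0],
  [0.191,0.04,0,0,0,0],
  [0.206,0.043,0,0,0,0],
  [0.22,0.046,0,0,0,0],
  [0.235,0.049,0,0,0,0],
])

```text
time_s: 10.77
tool_pos: [455.3, -51.2, 21.6]
orientation: [[-0.992, -0.127, 0.0], [-0.127, 0.992, 0.0], [-0.0, 0.0, -1.0]]
contact_force: [3.7, 0.7, -2.1]
width: 21.4
grasp_force: 30.0
```

```bash
python3 -c "
from h import *
s=tip();print(s['joints'].round(2))"
```

```text
tcp [455.3 -51.2  21.6] tip rack [-68.1  15.1  15.4] F [ 3.67  0.71 -2.08] M [ 0.111 -0.771 -0.041]
[-0.29  0.12  0.36  2.14 -0.06  0.89  1.8 ]
```

send_rows([
  [0.007,0.0015,0,0,0,0],
  [0.014,0.003,0,0,0,0],
  [0.021,0.0045,0,0,0,0],
  [0.028,0.006,0,0,0,0],
  [0.035,0.0075,0,0,0,0],
])

```text
time_s: 11.18
tool_pos: [448.3, -50.6, 21.6]
orientation: [[-0.992, -0.127, 0.0], [-0.127, 0.992, 0.0], [-0.0, 0.0, -1.0]]
contact_force: [3.2, 0.0, -2.3]
width: 21.6
grasp_force: 30.0
```

send_rows([
  [0.005,0.001,0,0,0,0],
  [0.01,0.002,0,0,0,0],
  [0.015,0.003,0,0,0,0],
])

```text
time_s: 11.43
tool_pos: [445.3, -50.4, 21.6]
orientation: [[-0.992, -0.127, 0.0], [-0.127, 0.992, 0.0], [-0.0, 0.0, -1.0]]
contact_force: [2.4, 0.6, -1.7]
width: 21.8
grasp_force: 30.0
```

send_rows([
  [0.004,0.001,0,0,0,0],
  [0.008,0.002,0,0,0,0],
  [0.01,0.002,0,0,0,0],
])

```text
time_s: 11.68
tool_pos: [443.1, -50.2, 21.5]
orientation: [[-0.992, -0.127, -0.0], [-0.127, 0.992, 0.0], [0.0, 0.0, -1.0]]
contact_force: [3.0, 0.4, -1.4]
width: 21.9
grasp_force: 30.0
```

```bash
python3 -c "
from h import *
s=tip();shot('side','s4.png')"
```

```text
tcp [443.1 -50.2  21.5] tip rack [-80.2  15.   15.3] F [ 3.04  0.39 -1.42] M [ 0.087 -0.672 -0.018]
```

send_rows([
  [0.004,0.001,0,0,0,0],
  [0.008,0.002,0,0,0,0],
  [0.01,0.002,0,0,0,0],
])

```text
time_s: 11.98
tool_pos: [441.0, -50.1, 21.5]
orientation: [[-0.992, -0.127, -0.0], [-0.127, 0.992, 0.0], [0.0, 0.0, -1.0]]
contact_force: [2.8, -0.1, -0.6]
width: 21.9
grasp_force: 30.0
```

send_rows([
  [0.004,0.001,0,0,0,0],
  [0.0065,0.0013,0,0,0,0],
])

```text
time_s: 12.15
tool_pos: [439.8, -50.0, 21.6]
orientation: [[-0.992, -0.127, -0.0], [-0.127, 0.992, 0.0], [0.0, 0.0, -1.0]]
contact_force: [2.6, 0.7, -1.9]
width: 21.5
grasp_force: 30.0
```

send_rows([
  [0.004,0.001,0,0,0,0],
  [0.0065,0.0013,0,0,0,0],
])

```text
time_s: 12.32
tool_pos: [438.5, -49.9, 21.6]
orientation: [[-0.992, -0.127, 0.0], [-0.127, 0.992, 0.0], [-0.0, 0.0, -1.0]]
contact_force: [3.5, 0.6, -1.8]
width: 21.9
grasp_force: 30.0
```

send_rows([
  [0.004,0.001,0,0,0,0],
  [0.0065,0.0013,0,0,0,0],
])

```text
time_s: 12.48
tool_pos: [438.0, -49.9, 21.8]
orientation: [[-0.992, -0.127, 0.002], [-0.127, 0.992, -0.0], [-0.002, -0.0, -1.0]]
contact_force: [5.8, -0.6, -3.1]
width: 21.5
grasp_force: 30.0
```

send_rows([
  [0.003,0.0006,0,0,0,0],
  [0.003,0.0006,0,0,0,0],
  [0.003,0.0006,0,0,0,0],
  [0.003,0.0006,0,0,0,0],
])

```text
time_s: 12.82
tool_pos: [438.0, -50.0, 22.0]
orientation: [[-0.992, -0.127, 0.003], [-0.127, 0.992, -0.0], [-0.003, -0.001, -1.0]]
contact_force: [6.1, -0.2, -3.1]
width: 21.8
grasp_force: 30.0
```

```bash
python3 -c "
from h import *
s=tip()
b=shot('side','s5.png'); cv2.imwrite('pics/s5c.png',cv2.resize(b['color'][140:260,190:350,::-1],(640,480),interpolation=3))"
```

```text
tcp [438. -50.  22.] tip rack [-85.4  14.9  16.1] F [ 6.12 -0.22 -3.12] M [ 0.011 -1.19  -0.09 ]
```

View pics/s5c.png

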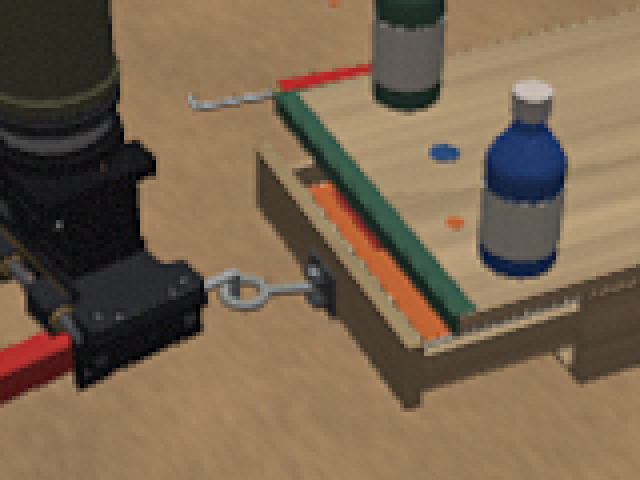

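The tray front is fully exposed beyond the shelf and force rose without motion, so it is at the stop. I'm easing the leg to the bore centre, then lifting.

send_rows([
  [-0.0123,-0.0025,0,0,0,0],
  [-0.03,-0.006,0,0,0,0],
  [-0.03,-0.006,0,0,0,0],
  [-0.03,-0.006,0,0,0,0],
])

```text
time_s: 13.2
tool_pos: [441.8, -50.3, 21.1]
orientation: [[-0.992, -0.127, -0.002], [-0.127, 0.992, -0.0], [0.002, 0.0, -1.0]]
contact_force: [0.6, 0.1, -0.1]
width: 21.9
grasp_force: 30.0
```

```bash
python3 -c "
from h import *
s=tip(); b=load('s5')
for u,v in((255.5,177),(293.75,226.25)): print(tork(ray(b,u,v,60)).round(1))"
```

```text
tcp [441.8 -50.3  21.1] tip rack [-81.6  14.9  14.6] F [ 0.63  0.09 -0.13] M [ 0.057  0.049 -0.09 ]
[-20.6 110.4  60. ]
[ -19.2 -114.3   60. ]
```

send_rows([
  [0,0,-0.015,0,0,0],
  [0,0,-0.03,0,0,0],
  [0,0,-0.045,0,0,0],
  [0,0,-0.06,0,0,0],
  [0,0,-0.08,0,0,0],
  [0,0,-0.1,0,0,0],
])

```text
time_s: 13.7
tool_pos: [442.8, -50.2, 42.1]
orientation: [[-0.992, -0.127, 0.0], [-0.127, 0.992, 0.0], [-0.0, 0.0, -1.0]]
contact_force: [1.3, -0.3, -2.0]
width: 22.1
grasp_force: 30.0
```

```bash
python3 -c "
from h import *
s=tip();go((476.1,299.9,102),.127)"
```

```text
tcp [442.8 -50.2  42.1] tip rack [-80.6  15.1  35.9] F [ 1.27 -0.3  -1.95] M [ 0.012  0.008 -0.045]
shift [-0.3874  1.7153 -0.2996] turn [0. 0. 0.] mm [-77.5 343.1 -59.9] rows 9.0
```

send_rows([
  [0,0,-0.12,0,0,0],
  [0,0,-0.25,0,0,0],
  [0,0,-0.3,0,0,0],
  [-0.03,0.12,-0.3,0,0,0],
  [-0.06,0.27,-0.3,0,0,0],
  [-0.09,0.42,-0.3,0,0,0],
  [-0.12,0.57,-0.3,0,0,0],
  [-0.16,0.72,-0.3,0,0,0],
  [-0.2,0.87,-0.3,0,0,0],
])

```text
time_s: 14.45
tool_pos: [460.2, 128.9, 101.4]
orientation: [[-0.992, -0.127, 0.0], [-0.127, 0.992, 0.0], [-0.0, 0.0, -1.0]]
contact_force: [-0.1, -0.2, -1.0]
width: 21.6
grasp_force: 30.0
```

send_rows([
  [-0.04,0.15,0,0,0,0],
  [-0.08,0.3,0,0,0,0],
  [-0.11,0.45,0,0,0,0],
  [-0.14,0.6,0,0,0,0],
  [-0.17,0.72,0,0,0,0],
  [-0.187,0.8,0,0,0,0],
  [-0.187,0.845,0,0,0,0],
  [-0.187,0.845,0,0,0,0],
  [-0.187,0.845,0,0,0,0],
  [-0.187,0.845,0,0,0,0],
  [-0.187,0.845,0,0,0,0],
])

```text
time_s: 15.37
tool_pos: [476.5, 297.8, 101.6]
orientation: [[-0.992, -0.124, 0.0], [-0.124, 0.992, -0.001], [-0.0, -0.001, -1.0]]
contact_force: [0.6, -0.4, -0.4]
width: 22.0
grasp_force: 30.0
```

```bash
python3 -c "
from h import *
s=tip();go((476.1,299.9,31.5),.127)
c=shot('wrist','w2.png'); cv2.imwrite('pics/w2b.png',cv2.resize(c['color'][:,:,::-1],(640,480)))"
```

```text
tcp [476.5 297.8 101.6] tip rack [-74.4 364.4  95.4] F [ 0.59 -0.45 -0.42] M [ 0.014  0.004 -0.021]
shift [0.0007 0.0109 0.3506] turn [-0.0001  0.     -0.0004] mm [ 0.1  2.2 70.1] rows 2.0
```

View pics/w2b.png

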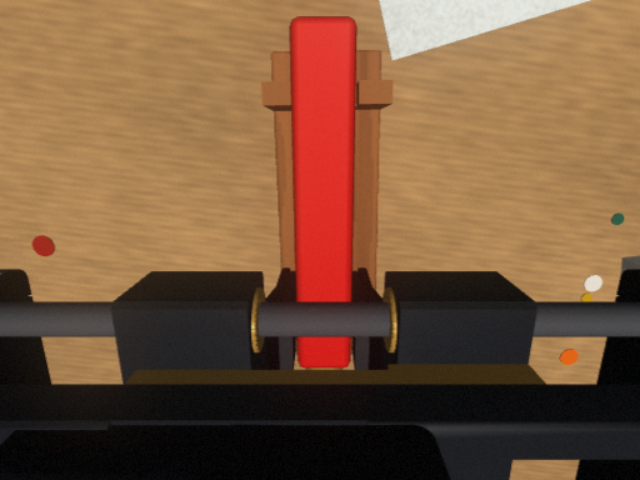

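The wrist view shows the handle over the rest, aligned between the rear cheeks (at 262–392,95). I'm lowering with a 2 mm sideways correction.

send_rows([
  [0,0.01,0.0,0,0,0],
  [0,0.01,0.1,0,0,0],
  [0,0.01,0.18,0,0,0],
  [0,0.01,0.24,0,0,0],
  [0,0.01,0.28,0,0,0],
  [0,0.01,0.31,0,0,0],
  [0,0.01,0.325,0,0,0],
  [0,0.01,0.34,0,0,0],
  [0,0.01,0.34,0,0,0],
  [0,0.01,0.34,0,0,0],
])

```text
time_s: 16.25
tool_pos: [476.1, 302.0, 34.0]
orientation: [[-0.992, -0.127, 0.001], [-0.127, 0.992, 0.001], [-0.001, 0.0, -1.0]]
contact_force: [0.6, 0.8, -0.7]
width: 21.9
grasp_force: 30.0
```

```bash
python3 -c "
from h import *
s=tip();go((476.1,299.9,30.2),.127)"
```

```text
tcp [476.1 302.   34. ] tip rack [-75.1 368.9  27.9] F [ 0.56  0.77 -0.74] M [ 0.018 -0.009  0.024]
shift [ 0.0015 -0.0106  0.0191] turn [0.0001 0.0001 0.    ] mm [ 0.3 -2.1  3.8] rows 1.0
```

send_rows([
  [0,-0.01,0,0,0,0],
  [0,-0.01,0.01,0,0,0],
  [0,-0.01,0.018,0,0,0],
  [0,-0.01,0.018,0,0,0],
  [0,-0.01,0.018,0,0,0],
])

```text
time_s: 16.67
tool_pos: [476.4, 299.8, 30.3]
orientation: [[-0.992, -0.127, 0.001], [-0.127, 0.992, 0.0], [-0.001, 0.0, -1.0]]
contact_force: [-0.3, -0.7, 0.2]
width: 21.8
grasp_force: 30.0
```

Open half, wait, then lift clear.

send_rows([
  [0,0,0,0,0,0],
  [0,0,0,0,0,0],
  [0,0,0,0,0,0],
  [0,0,0,0,0,0],
  [0,0,0,0,0,0],
  [0,0,0,0,0,0],
], jaw=0)

```text
time_s: 17.17
tool_pos: [476.0, 299.9, 30.0]
orientation: [[-0.992, -0.127, -0.0], [-0.127, 0.992, 0.0], [0.0, 0.0, -1.0]]
contact_force: [-0.2, -0.0, 0.3]
width: 42.9
grasp_force: 0.0
```

send_rows([
  [0,0,-0.05,0,0,0],
  [0,0,-0.15,0,0,0],
  [0,0,-0.3,0,0,0],
  [0,0,-0.45,0,0,0],
  [0,0,-0.6,0,0,0],
  [0.2,0,-0.6,0,0,0],
  [0.2,0,-0.6,0,0,0],
  [0.2,0,-0.6,0,0,0],
])

```text
time_s: 17.83
tool_pos: [434.9, 295.0, 151.1]
orientation: [[-0.992, -0.129, 0.001], [-0.129, 0.992, 0.001], [-0.001, 0.001, -1.0]]
contact_force: [0.3, 0.2, 0.1]
width: 43.3
grasp_force: 0.0
```

```bash
python3 - <<'E'
from h import *
s=tip(); b=shot('side','s6.png'); shot('top','t6.png')
i=b['color'][110:250,120:340,::-1]
cv2.imwrite('pics/s6c.png',cv2.resize(i,(790,503),interpolation=3))
E
```

```text
tcp [434.9 295.  151.1] tip rack [-115.7  358.8  145. ] F [0.3  0.18 0.14] M [ 0.061 -0.038 -0.039]
```

View pics/s6c.png

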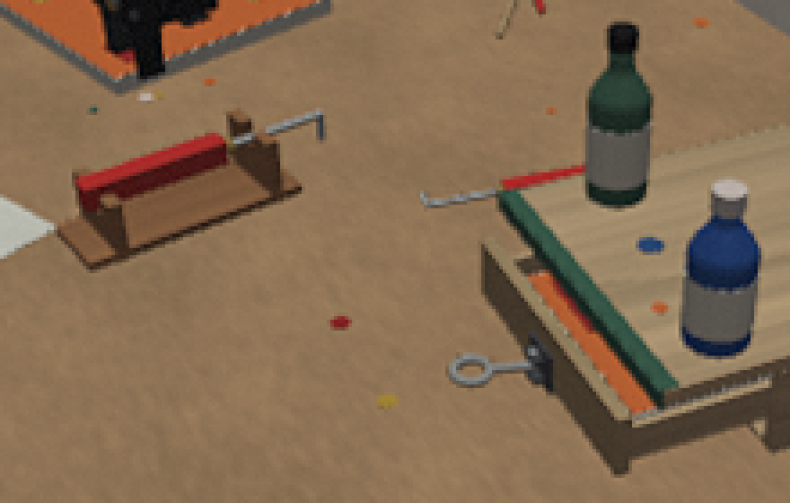

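The hook lies in both notches with its leg down, the tray is out, the bottles are standing and the hand is clear. I'm handing in.

```bash
python3 -c "
from cell import arm
print(arm.sign_off())"
```

```text
the job is handed in; nothing more can be done
None
```

The tray is drawn out to its stop, the hook is unhooked and back in both notches of its rest, and the job was handed in after about 18 s of the 64 s; the hand-in returned no verdict.

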